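Butt a hardness specimen against the master block

TASK

Set up the next hardness comparison: lay the yellow specimen flat on the aluminium setting plate, its long side flush along the steel fence and its end face butted flush against the blue master block, on the side towards the grey clamp, with no gap at either face. While it lies along the fence, bed the joint with a firm, steady push of about 10 newtons against the blue block, kept up for about a second; do not ram it. Leave the other specimens and the things on the bench where they are.

Things in the scene. Friction and masses are not known exactly. Their poses are not given: they have to be found in the camera images.
- plate: Aluminium setting plate fixed on the bench, 10 mm thick, 300 mm along its y, reaching from x = -80 mm to x = +60 mm of its own frame. Origin on its underside, midway along its length; z up. The fence runs along its y: the fence's working face is the plane x = +45 mm of this frame.
- fence: Steel fence bar fixed along the far (+x) edge of the plate, 15 mm (x) by 300 mm (y), 22 mm high above the plate's top. Origin at the centre of its underside, on the plate's top; axes parallel to the plate's. Its working face looks towards the plate's -x, 7.5 mm from its origin.
- master: Blue plastic master block with two flat steel screw heads, fixed on the plate against the fence near one end (either end, it changes). 45 mm (its x, across) by 50 mm (its y, along the fence) by 20 mm high. Origin at the centre of its underside, on the plate's top; axes parallel to the plate's.
- clamp: Grey end clamp with a black round knob, fixed on the plate against the fence near the other end from the blue block. 45 mm (x) by 36 mm (y) by 20 mm high, the knob (22 mm diameter) rising to 40 mm. Origin at the centre of its underside, on the plate's top; axes parallel to the plate's.
- yellow_specimen: Loose yellow hard plastic specimen block, 45 mm (its x) by 60 mm (its y, the long side) by 20 mm high, about 70 g, lying flat on the bench. Origin at the centre of its underside, z up. Either long side may go to the fence.
- red_specimen: Red specimen block of the same size and origin as the yellow one; stays where it is.
- green_specimen: Green specimen block of the same size and origin as the yellow one; stays where it is.
- weight: Brass knobbed calibration weight, 38 mm diameter, 56 mm high, standing; origin at the centre of its underside. Bystander.
- bottle: White plastic bottle with a blue cap, 54 mm diameter, 130 mm high, standing; origin at the centre of its underside. Bystander.
- screwdriver: Orange-handled screwdriver lying on the bench along its x axis, about 200 mm long; origin under its middle. Bystander.
- mouse: Black computer mouse, 100 mm (x) by 58 mm (y) by 32 mm high; origin at the centre of its underside. Bystander.
There are look-alikes about, which are no part of the job. Of the things that look like the yellow_specimen, take the one that is farthest from the robot's base at the start.

How it is judged:
On the way:
1. With the yellow specimen flat on the plate and along the fence, it is pressed against the blue block with a steady 6 N or more (and under 25 N) (x of yellow_specimen in the frame of plate above 0.0205 m and angle between the y axis of yellow_specimen and the y axis of plate, either way round below 0.03 rad and z of yellow_specimen in the frame of plate between 0.007 and 0.013 m and angle between yellow_specimen's own z axis and vertical below 0.05 rad and (y of yellow_specimen in the frame of master between 0.052 and 0.0567 m or y of yellow_specimen in the frame of master between -0.0567 and -0.052 m) and y of yellow_specimen in the frame of plate between -0.1 and 0.1 m and contact force between yellow_specimen and master above 6 N), for 0.4 s.
At the end, for the whole second after the job is handed in: The yellow specimen lies flat on the setting plate, long side along the fence (within 2 mm and 0.03 rad), its end face within 1.7 mm of the blue block's on the side towards the clamp, at rest and released (x of yellow_specimen in the frame of plate above 0.0205 m and angle between the y axis of yellow_specimen and the y axis of plate, either way round below 0.03 rad and z of yellow_specimen in the frame of plate between 0.007 and 0.013 m and angle between yellow_specimen's own z axis and vertical below 0.05 rad and (y of yellow_specimen in the frame of master between 0.052 and 0.0567 m or y of yellow_specimen in the frame of master between -0.0567 and -0.052 m) and y of yellow_specimen in the frame of plate between -0.1 and 0.1 m and linear speed of yellow_specimen below 0.01 m/s and contact force between yellow_specimen and the fingers below 0.1 N); the robot touches nothing.
It fails at once if the specimen is pressed or rammed with more than 25 N against the blue block or 40 N against the fence (contact force between yellow_specimen and master above 25 N or contact force between yellow_specimen and fence above 40 N).
It fails at once if another specimen or a thing on the bench is moved by more than 20 mm (distance of any of red_specimen, green_specimen, weight, bottle, screwdriver, mouse from where it was at the start of the episode above 0.02 m).
It also fails if it takes over 69 s, if anything falls off the work surface, if the arm or the gripper's body presses on something with over 40 N, if the wrist force passes 120 N, or if a joint passes its speed limit or range.

ROBOT

A 6-joint arm with a two-finger parallel gripper is mounted at the origin on the work surface. World frame = base frame: x ahead of the robot, y to its left, z up, the work surface at z = 0. Lengths are in m, angles in rad, forces in N, time in s.
With the tool pointing down it reaches from about 0.35 to 0.975 m from the base axis. Payload 4.9 kg.
Tool frame: the origin (TCP) lies midway between the tips of the shut fingers; the grasp point (between the pads) lies 19 mm behind it (ctrl.hold_point_z is the distance from the TCP to the grasp point, in m); z points along the fingers, y is the line along which they close (so a half turn about z gives the same grasp; the last joint's range is limited). The gripper opens to 85 mm and grips with 20 to 120 N. Pads are 22 mm wide; open, the fingers measure 114 mm over their backs; the gripper's body (76 mm by 85 mm) begins 54 mm behind the grasp point. The pads swing forward as they close: fully open they stand 13 mm farther back than shut.
Start: joints at [1.002, 0.053, 1.613, -0, 1.476, -0.119], TCP at [0.272, 0.563, 0.201] pointing down, gripper open.
Joint ranges: [-3.01, 3.01], [-1.01, 2.22], [0.06, 2.58], [-1.02, 4.17], [0.09, 2.62], [-3.14, 3.14]. Speed limits (rad/s): [2.57, 2.57, 3.14, 3.14, 3.14, 3.14].

INTERFACE

Orientations are given as a rotation vector (axis times angle).
In Python, from station import status, viewer, finish_job, ctrl gives the robot as it stands.
- The arm moves only by the shell command python3 -m jog 'ROWS' [FORCE]. ROWS is JSON, a list of rows, each a list of 7 numbers: the turn, a rotation vector about the tool's x, y, z each as a share of 5 degrees, from -1 to 1, then the shift along the tool's x, y, z each as a share of 30 mm, from -1 to 1, then the opening, from -1 (shut) to 1 (fully open). A call has 1 to 5 rows; each row shifts and turns the commanded pose from where the row before left it, along the tool's axes as they then stand; what a row does not reach is not made up. A row lasts 1/8 s, in which the tool goes at most 62.5 mm and 10.7 degrees, less where a joint would pass 70% of its speed; a pose out of reach is approached as far as the arm can. A call with a number of a shift or a turn outside -1 to 1 is refused whole. A call with a gripper value outside its range is refused whole. The fingers move at their own pace and stop on an object; FORCE is the grip in N (left out, the last holds). Time passes only in rows, so rows that do not move let the fingers close. It gives the time, the measured TCP pose, the force, the opening and the grip force at its end, in the units of the state.
- status.get_obs(): the state, without advancing time (a new reading comes with each control period).
- viewer.get_image(name): name is "side" or "top" or "wrist"; returns a dict with "img" (384x512x3 uint8, red, green, blue), "fovy" (degrees; the focal length in pixels is half the picture's height over the tangent of half this angle, whatever the lens; pixels are square), "cx", "cy" (the principal point, pixels), "distortion" ([k1, k2, p1, p2, k3] as OpenCV has them; the pictures are not rectified), "rvec" (rotation vector, rad) and "tvec" (3), from world to camera coordinates, as OpenCV has them. Camera axes: x right, y down, z forward; pixel columns grow to the right and rows downward; lengths in m; the calibration is good to about 2 mm. A picture is of the moment at which its call begins. There is no depth.
- finish_job(): hands the job in; it is judged then, once.
The state is a dict: "t": time; "q": joint angles; "dq": joint speeds; "effort": joint torques, N m; "tool_pos": TCP position; "tool_rot": TCP orientation; "contact_force": force on the tool from outside, world axes, zero at the start; "wrist_torque": the same for the moment, N m; "opening": finger opening in m; "grip_force": force on a finger pad.
Only numpy, scipy, OpenCV 4.12 (cv2) and the standard library are available. Lean on these libraries where they do the work, as an engineer would, in place of code of your own. Each camera call takes 0.05 s, during which the arm holds its last target. There are 200 camera calls.

## Working session

There is one attempt and no reset: what is moved stays moved. The work goes in short steps, Python scripts to look and compute and a shell command to move; the robot and the scene stay as the last step left them, time stands still between calls to the robot, and variables do not carry over. Pictures are saved under pics/ and viewed, at most 10 in all, crops included, and the job is handed in when it is done.

```bash
ls; mkdir -p pics
cat > h.py <<'E'
import numpy as np, cv2
from station import status, viewer, ctrl
def grab(n,f):
    d=viewer.get_image(n); cv2.imwrite('pics/'+f,cv2.cvtColor(d['img'],cv2.COLOR_RGB2BGR)); np.save('pics/'+f+'.npy',d,allow_pickle=True); return d
def load(f): return np.load('pics/'+f+'.npy',allow_pickle=True).item()
def cast(d,uv,z):
    h=d['img'].shape[0]; f=h/2/np.tan(np.radians(d['fovy'])/2)
    K=np.array([[f,0,d['cx']],[0,f,d['cy']],[0,0,1.]])
    n=cv2.undistortPoints(np.array(uv,float).reshape(-1,1,2),K,np.array(d['distortion'],float)).reshape(-1,2)
    R=cv2.Rodrigues(np.array(d['rvec'],float))[0]; c=-R.T@np.array(d['tvec'],float).ravel()
    r=np.c_[n,np.ones(len(n))]@R
    return c+r*((z-c[2])/r[:,2])[:,None]
E
python3 - <<'E'
from h import *
a=grab('top','top0.png'); b=grab('side','side0.png')
im=np.vstack([a['img'],b['img']])
cv2.imwrite('pics/a.png',cv2.cvtColor(cv2.resize(np.hstack([a['img'],b['img']]),(800,300)),cv2.COLOR_RGB2BGR))
s=status.get_obs(); print(s['t'],s['tool_pos'],s['tool_rot'],s['contact_force'])
E
```

```text
pics
0.1 [0.27139088 0.56229303 0.20025012] [-7.00439529e-01 -3.06185004e+00  2.85048214e-03] [-0.42870924 -0.26327042 -1.6453821 ]
```

View pics/top0.png

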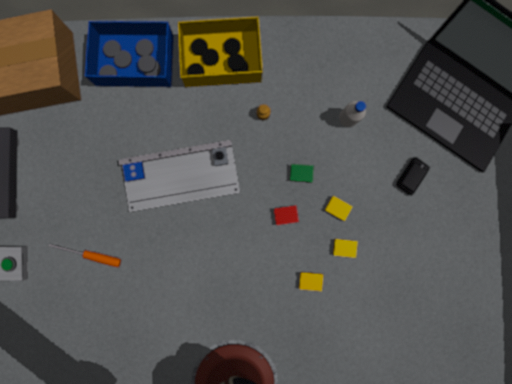

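View pics/side0.png

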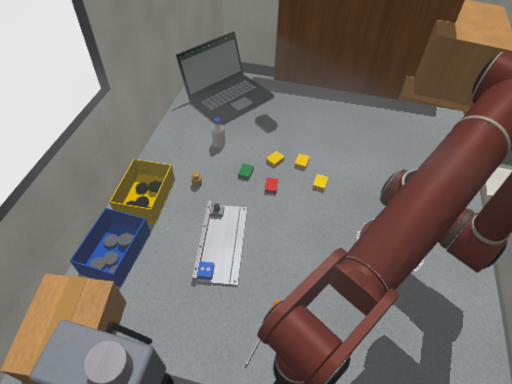

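The top view shows three yellow blocks, at (339,208), (346,248) and (311,282). The plate is centred near (180,176), with the blue master at (133,171), the clamp at (219,156) and the fence along its upper edge.

```bash
cat >> h.py <<'E'
def mask(d,lo,hi,k=3):
    hsv=cv2.cvtColor(d['img'],cv2.COLOR_RGB2HSV); return cv2.inRange(hsv,np.array(lo),np.array(hi))
def rects(d,lo,hi,z,amin=60):
    m=mask(d,lo,hi); out=[]
    for c in cv2.findContours(m,cv2.RETR_EXTERNAL,cv2.CHAIN_APPROX_NONE)[0]:
        if cv2.contourArea(c)<amin: continue
        p=cast(d,c.reshape(-1,2),z)[:,:2]; r=cv2.minAreaRect((p*1000).astype(np.float32))
        out.append((c.reshape(-1,2).mean(0).round(),np.round(r[0],1),np.round(r[1],1),round(r[2],1)))
    return out
COL=dict(yellow=([22,120,80],[33,255,255]),red=([0,150,60],[6,255,255]),green=([45,120,40],[85,255,255]),blue=([100,150,60],[125,255,255]),orange=([7,170,80],[19,255,255]))
E
python3 - <<'E'
from h import *
d=load('top0.png')
for k,(lo,hi) in COL.items():
    for r in rects(d,lo,hi,.03 if k=='blue' else .02): print(k,*r, round(float(np.hypot(*r[1]))))
print('plate corners (TL,TR,BR,BL) z=.01', cast(d,[[119,160],[231,142],[240,192],[130,210]],.01).round(3))
print('weight,bottle,mouse',cast(d,[[264,112],[356,112],[413,176]],.03).round(3))
i=d['img'][195:300,260:370]; cv2.imwrite('pics/crop.png',cv2.cvtColor(cv2.resize(i,None,fx=5,fy=5,interpolation=2),cv2.COLOR_RGB2BGR))
E
```

```text
yellow [311. 281.] [ 268.5 -206.1] [62.7 46.4] 83.2 338
yellow [345. 248.] [ 353.8 -299.8] [62.9 45.5] 82.7 464
yellow [338. 208.] [ 459.5 -284.5] [63.  47.3] 60.0 540
yellow [219.  47.] [904.7  24.7] [161.7 224.4] 2.9 905
red [243. 358.] [ 69.1 -30.1] [158.4  57.4] 55.1 75
red [286. 215.] [ 445.  -143.9] [43.6 59.5] 6.9 468
green [  7. 264.] [326.6 604.2] [28.6 26.8] 89.7 687
green [301. 173.] [ 554.9 -187.6] [58.7 42.7] 88.3 586
blue [133. 171.] [567.1 255. ] [42.4 50.4] 9.2 622
blue [129.  51.] [892.  270.2] [232.5 167.9] 87.9 932
orange [101. 258.] [340.1 345.1] [100.7  22.4] 75.5 485
orange [264. 111.] [723.1 -93. ] [26.8 32.7] 89.2 729
plate corners (TL,TR,BR,BL) z=.01 [[ 0.6    0.298  0.01 ]
 [ 0.643 -0.003  0.01 ]
 [ 0.508 -0.025  0.01 ]
 [ 0.466  0.269  0.01 ]]
weight,bottle,mouse [[ 0.718 -0.092  0.03 ]
 [ 0.715 -0.339  0.03 ]
 [ 0.541 -0.489  0.03 ]]
```

View pics/crop.png

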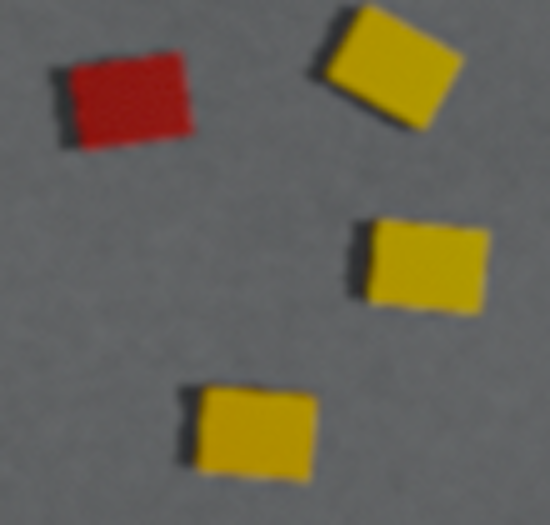

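Candidates by distance from the base:
- (311,282): 0.34 m
- (346,248): 0.46 m
- (339,208): 0.54 m

The block at (339,208), turned in the image, is farthest, so it is the one to take. The crop confirms it at top centre right. Its position is (0.460,-0.285), with the long axis at 60° and a measured size of 63x47 against the nominal 60x45.

```bash
cat > go.py <<'E'
import sys
from h import *
x,y,z,a=map(float,sys.argv[1:5]); s=status.get_obs()
R=cv2.Rodrigues(np.array(s['tool_rot']))[0]; p=np.array(s['tool_pos'])
d=R.T@(np.array([x,y,z])-p)
cur=np.degrees(np.arctan2(R[1,1],R[0,1]))
print('t',s['t'],'pos',p.round(4),'tooly',cur.round(2),'shift tool units(30mm):',(d/.03).round(3),'turn z units', round(-((a-cur+90)%180-90)/5,3),'zaxis',R[:,2].round(3),'F',np.round(s['contact_force'],1))
E
python3 go.py 0.46 -0.285 0.2 60
```

```text
t 0.1 pos [0.2714 0.5623 0.2003] tooly 64.23 shift tool units(30mm): [-17.941 -22.701   0.048] turn z units 0.846 zaxis [-0.001 -0.002 -1.   ] F [-0.4 -0.3 -1.6]
```

```bash
python3 -m jog '[[0,0,0.8,-0.8,-1,0,1],[0,0,0,-0.8,-1,0,1],[0,0,0,-0.8,-1,0,1],[0,0,0,-0.8,-1,0,1],[0,0,0,-0.8,-1,0,1]]'
python3 -m jog '[[0,0,0,-0.8,-1,0,1],[0,0,0,-0.8,-1,0,1],[0,0,0,-0.8,-1,0,1],[0,0,0,-0.8,-1,0,1],[0,0,0,-0.8,-1,0,1]]'
python3 go.py 0.46 -0.285 0.2 60
```

```text
t: 0.72
tool_pos: [0.3038, 0.3721, 0.2008]
tool_rot: [-0.807, -3.036, 0.001]
contact_force: [0.2, -0.7, 1.4]
opening: 0.0855
grip_force: 0.0
t: 1.35
tool_pos: [0.3335, 0.1825, 0.201]
tool_rot: [-0.806, -3.036, 0.0]
contact_force: [-0.2, 0.9, 0.7]
opening: 0.0854
grip_force: 0.0
t 1.35 pos [0.3335 0.1825 0.201 ] tooly 60.25 shift tool units(30mm): [-11.395 -11.438   0.035] turn z units 0.05 zaxis [-0. -0. -1.] F [-0.2  0.9  0.7]
```

```bash
python3 -m jog '[[0,0,0,-1,-1,0,1],[0,0,0,-1,-1,0,1],[0,0,0,-1,-1,0,1],[0,0,0,-1,-1,0,1],[0,0,0,-1,-1,0,1]]' >/dev/null
python3 -m jog '[[0,0,0,-1,-1,0,1],[0,0,0,-1,-1,0,1],[0,0,0,-1,-1,0,1],[0,0,0,-1,-1,0,1],[0,0,0,-1,-1,0,1]]' >/dev/null
python3 -m jog '[[0,0,0,-1,-1,0,1],[0,0,0,-0.3,-0.4,0,1],[0,0,0,0,0,0,1],[0,0,0,0,0,0,1]]' >/dev/null
python3 - <<'E'
from h import *
d=grab('wrist','w0.png')
for r in rects(d,*COL['yellow'],.02,300): print(*r)
E
python3 go.py 0.46 -0.285 0.2 60
```

```text
[499. 308.] [852.  -76.2] [ 61.8 145.2] 78.1
[251. 170.] [ 461.1 -286.3] [60.1 46.9] 60.2
[196. 100.] [ 356.2 -301.1] [62.  45.4] 82.3
[224.   7.] [ 292.9 -220.4] [51.8 19.9] 59.8
t 3.15 pos [ 0.458  -0.2802  0.2014] tooly 60.3 shift tool units(30mm): [-0.136 -0.107  0.046] turn z units 0.059 zaxis [-0.  0. -1.] F [-0.1 -0.6  0.1]
```

View pics/w0.png

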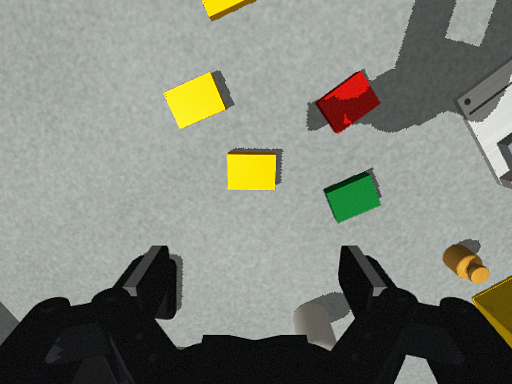

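```bash
python3 -c "
from station import ctrl;print(ctrl.hold_point_z)"; python3 go.py 0.4605 -0.286 0.0 60.2
```

```text
0.0187
t 3.15 pos [ 0.458  -0.2802  0.2014] tooly 60.3 shift tool units(30mm): [-0.168 -0.129  6.713] turn z units 0.019 zaxis [-0.  0. -1.] F [-0.1 -0.6  0.1]
```

```bash
python3 -m jog '[[0,0,0,-0.17,-0.13,1,1],[0,0,0,0,0,1,1],[0,0,0,0,0,1,1],[0,0,0,0,0,1,1],[0,0,0,0,0,1,1]]'
python3 -m jog '[[0,0,0,0,0,0.8,1],[0,0,0,0,0,0.4,1],[0,0,0,0,0,0.4,1],[0,0,0,0,0,0,1]]'
python3 go.py 0.4605 -0.286 0.0 60.2
```

```text
t: 3.78
tool_pos: [0.4608, -0.2862, 0.0509]
tool_rot: [0.805, 3.036, -0.0]
contact_force: [-0.4, -0.3, -0.4]
opening: 0.0857
grip_force: 0.0
t: 4.28
tool_pos: [0.4604, -0.2869, 0.0031]
tool_rot: [-0.806, -3.036, -0.001]
contact_force: [-0.5, -0.6, -0.9]
opening: 0.0855
grip_force: 0.0
t 4.275 pos [ 0.4604 -0.2869  0.0031] tooly 60.25 shift tool units(30mm): [0.013 0.027 0.102] turn z units 0.009 zaxis [-0.001  0.001 -1.   ] F [-0.5 -0.6 -0.9]
```

```bash
python3 -m jog '[[0,0,0,0,0,0.1,1],[0,0,0,0,0,0,-1],[0,0,0,0,0,0,-1],[0,0,0,0,0,0,-1],[0,0,0,0,0,0,-1]]' 40
python3 -m jog '[[0,0,0,0,0,0,-1],[0,0,0,0,0,0,-1],[0,0,0,0,0,0,-1]]'
```

```text
t: 4.9
tool_pos: [0.4607, -0.2874, 0.0005]
tool_rot: [0.807, 3.036, -0.0]
contact_force: [1.1, -0.3, 0.8]
opening: 0.0121
grip_force: 0.0
t: 5.28
tool_pos: [0.4607, -0.2874, 0.0004]
tool_rot: [0.807, 3.036, -0.0]
contact_force: [0.1, -0.1, 0.2]
opening: -0.0001
grip_force: 0.0
```

```bash
python3 - <<'E'
from h import *
d=grab('wrist','w1.png'); e=grab('top','top1.png')
for n,q in (('w',d),('t',e)):
    for r in rects(q,*COL['yellow'],.02,60): print(n,*r)
E
python3 go.py 0.4605 -0.286 0.0 60.2
```

```text
w [256. 225.] [ 459.9 -285.2] [60.1 50.8] 59.2
w [145.  77.] [ 356.5 -300.3] [63.2 45.9] 82.3
t [219.  47.] [903.7  24.7] [163.7 224.2] 2.8
t 5.375 pos [ 4.606e-01 -2.874e-01  4.000e-04] tooly 60.23 shift tool units(30mm): [0.027 0.037 0.013] turn z units 0.005 zaxis [-0.  0. -1.] F [-0.1  0.2  0.2]
```

View pics/w1.png

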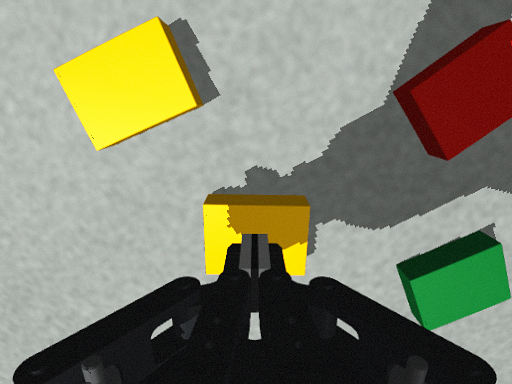

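Run:
```python
from h import *
s=status.get_obs(); p=np.array(s['tool_pos'])
for f in ('w1.png','w0.png'):
    d=load(f); h=384; fl=h/2/np.tan(np.radians(d['fovy'])/2); K=np.array([[fl,0,d['cx']],[0,fl,d['cy']],[0,0,1.]])
    R=cv2.Rodrigues(np.array(d['rvec'],float))[0]; c=-R.T@np.array(d['tvec']).ravel(); print(f,'cam',c.round(3),'fwd',R[2].round(2))
    if f=='w1.png':
        P=np.array([p+[0,0,z] for z in (0,.01,.02,.03,.04,.06)])
        print(cv2.projectPoints(P,np.array(d['rvec'],float),np.array(d['tvec'],float),K,np.array(d['distortion'],float))[0].reshape(-1,2).round())
        print(cast(d,[[205,205],[309,205],[305,275],[206,275],[204,195],[308,195]],.02).round(4))
# side view triangulation of the specimen
print(s['q'],s['effort'])
e=grab('side','side1.png'); 
for r in rects(e,*COL['yellow'],.02,40): print(*r)
i=e['img'][130:230,220:350]; cv2.imwrite('pics/c2.png',cv2.cvtColor(cv2.resize(i,None,fx=6,fy=6,interpolation=2),cv2.COLOR_RGB2BGR))
```

```text
w1.png cam [ 0.395 -0.249  0.174] fwd [ 0.26 -0.15 -0.95]
[[253. 225.]
 [253. 232.]
 [253. 239.]
 [253. 247.]
 [253. 257.]
 [253. 279.]]
[[ 0.4292 -0.3003  0.02  ]
 [ 0.458  -0.2499  0.02  ]
 [ 0.4972 -0.2721  0.02  ]
 [ 0.4674 -0.3242  0.02  ]
 [ 0.424  -0.2976  0.02  ]
 [ 0.4525 -0.2478  0.02  ]]
w0.png cam [ 0.393 -0.242  0.374] fwd [ 0.26 -0.15 -0.95]
[-6.94854290e-01  7.42923469e-02  1.95038414e+00 -2.69230034e-05
  1.11694773e+00 -1.74600009e+00] [-2.70567998e-04 -3.46213281e+01 -3.13512790e+01 -1.89918974e-04
  5.17119279e-04  2.60704098e-06]
[320. 181.] [ 270.2 -203.9] [63.5 42.9] 84.3
[144. 190.] [ 8.984e+02 -3.000e-01] [197.8 276.5] 2.8
[302. 160.] [ 355.8 -295.6] [61.9 44.4] 84.2
```

View pics/c2.png

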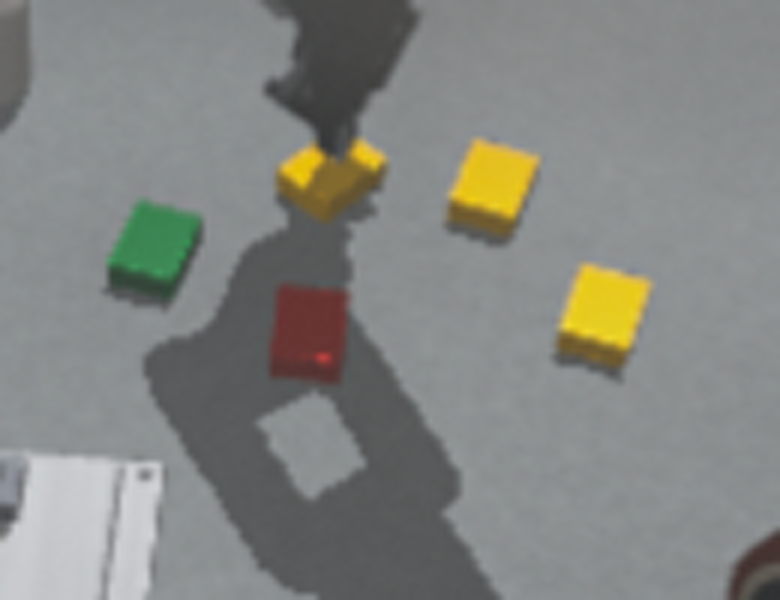

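The image shows the shut fingers over the top of the block, which hasn't moved, so the real tips sit higher than the reported TCP. I'll probe down gently onto the block top to find the offset.

```bash
cat > ok.py <<'E'
import sys
from station import status
s=status.get_obs(); f=s['contact_force']; print(round(s['t'],2),[round(float(v),4) for v in s['tool_pos']],[round(float(v),1) for v in f])
sys.exit(max(abs(float(v)) for v in f)>float(sys.argv[1]))
E
python3 -m jog '[[0,0,0,0,0,0.1,-1],[0,0,0,0,0,0,-1]]' >/dev/null && python3 ok.py 3 &&
python3 -m jog '[[0,0,0,0,0,0.1,-1],[0,0,0,0,0,0,-1]]' >/dev/null && python3 ok.py 3 &&
python3 -m jog '[[0,0,0,0,0,0.1,-1],[0,0,0,0,0,0,-1]]' >/dev/null && python3 ok.py 3 &&
python3 -m jog '[[0,0,0,0,0,0.1,-1],[0,0,0,0,0,0,-1]]' >/dev/null && python3 ok.py 3
```

```text
5.67 [0.4604, -0.2871, -0.003] [-0.3, -0.1, 0.4]
5.92 [0.4604, -0.2872, -0.006] [0.1, 0.1, -0.1]
6.17 [0.4604, -0.2872, -0.0089] [-0.2, -0.3, 0.0]
6.42 [0.4609, -0.2876, -0.0098] [-4.2, 3.6, 11.3]
```

Contact came at reported z ≈ -0.0095, so the true tip height is about reported z + 29.5 mm. I'll lift, open and go down to a reported z of about -0.030.

```bash
python3 -m jog '[[0,0,0,0,0,-0.7,-1],[0,0,0,0,0,0,1],[0,0,0,0,0,0,1],[0,0,0,0,0,0,1],[0,0,0,0,0,0,1]]' >/dev/null
python3 -m jog '[[0,0,0,0,0,0,1],[0,0,0,0,0,0,1],[0,0,0,0,0,0,1]]' | tail -2;  python3 go.py 0.4603 -0.2858 -0.030 60
```

```text
opening: 0.0851
grip_force: 0.0
t 7.425 pos [ 0.4607 -0.2873  0.0094] tooly 60.23 shift tool units(30mm): [0.036 0.039 1.313] turn z units 0.046 zaxis [ 0.  0. -1.] F [-0.2  0.9 -0.7]
```

```bash
python3 -m jog '[[0,0,0,0.04,0.04,0.4,1],[0,0,0,0,0,0.4,1],[0,0,0,0,0,0,1]]' >/dev/null && python3 ok.py 4 && python3 -m jog '[[0,0,0,0,0,0.25,1],[0,0,0,0,0,0.2,1],[0,0,0,0,0,0,1]]' >/dev/null && python3 ok.py 4 && python3 -m jog '[[0,0,0,0,0,0,-1],[0,0,0,0,0,0,-1],[0,0,0,0,0,0,-1],[0,0,0,0,0,0,-1]]' 40
```

```text
7.8 [0.4588, -0.2846, -0.0167] [-0.3, -0.3, -0.5]
8.18 [0.4598, -0.2854, -0.0288] [-0.8, -0.5, 0.6]
t: 8.68
tool_pos: [0.4607, -0.2861, -0.0275]
tool_rot: [0.807, 3.035, -0.001]
contact_force: [0.1, 0.6, 1.8]
opening: 0.0584
grip_force: 44.6
```

```bash
python3 -m jog '[[0,0,0,0,0,-0.5,-1],[0,0,0,0,0,-1,-1],[0,0,0,0,0,-1,-1],[0,0,0,0,0,-1,-1],[0,0,0,0,0,-0.8,-1]]' | tail -2;  python3 go.py 0.573 0.16 0.1 98.7
```

```text
opening: 0.0588
grip_force: 44.3
t 9.3 pos [ 0.4604 -0.2858  0.103 ] tooly 60.23 shift tool units(30mm): [ 4.119 14.764  0.091] turn z units -7.694 zaxis [ 0.001 -0.001 -1.   ] F [ 0.1  0.1 -0.4]
```

```bash
python3 -m jog '[[0,0,0,0.28,1,0,-1],[0,0,0,0.28,1,0,-1],[0,0,0,0.28,1,0,-1],[0,0,0,0.28,1,0,-1],[0,0,0,0.28,1,0,-1]]' | tail -2
python3 -m jog '[[0,0,0,0.28,1,0,-1],[0,0,0,0.28,1,0,-1],[0,0,0,0.28,1,0,-1],[0,0,0,0.28,1,0,-1],[0,0,0,0.28,0.9,0,-1]]' | tail -2
python3 -m jog '[[0,0,0,0.28,1,0,-1],[0,0,0,0.28,1,0,-1],[0,0,0,0.28,1,0,-1],[0,0,0,0.28,1,0,-1],[0,0,0,0.2,0.7,0,-1]]' | tail -2
python3 -m jog '[[0,0,-1,0,0,0,-1],[0,0,-1,0,0,0,-1],[0,0,-1,0,0,0,-1],[0,0,-1,0,0,0,-1],[0,0,-1,0,0,0,-1]]' | tail -2
python3 -m jog '[[0,0,-1,0,0,0,-1],[0,0,-1,0,0,0,-1],[0,0,-0.7,0,0,0,-1],[0,0,0,0,0,0,-1]]' | tail -2
python3 go.py 0.573 0.16 0.1 98.7
python3 - <<'E'
from h import *
d=grab('wrist','w2.png')
for r in rects(d,*COL['blue'],.03,300): print(*r)
E
```

```text
opening: 0.0592
grip_force: 44.3
opening: 0.059
grip_force: 44.3
opening: 0.059
grip_force: 44.3
opening: 0.059
grip_force: 44.3
opening: 0.0593
grip_force: 44.3
t 12.3 pos [0.5703 0.1557 0.1011] tooly 98.67 shift tool units(30mm): [-0.109  0.128  0.037] turn z units -0.005 zaxis [-0. -0. -1.] F [-0.3  1.  -0.8]
[362. 204.] [567.8 252.9] [48.5 54.6] 8.8
```

View pics/w2.png

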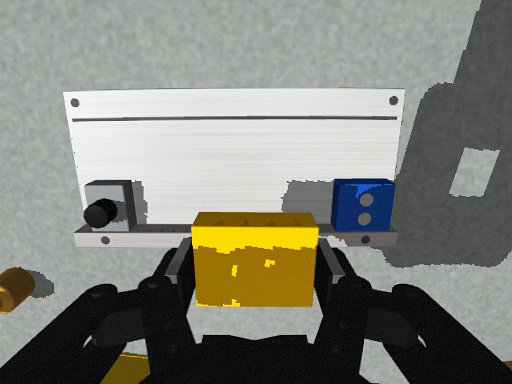

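Run:
```python
from h import *
d=load('w2.png'); hsv=cv2.cvtColor(d['img'],cv2.COLOR_RGB2HSV); v=hsv[...,2].astype(int)
# near plate edge: strongest brightening going down, rows 80..100
cols=np.arange(80,395,5); g=np.gradient(v.astype(float),axis=0)
e=np.array([[c,75+np.argmax(g[75:105,c])-.0] for c in cols],float)
p=cast(d,e,.01)[:,:2]; 
vx,vy,x0,y0=cv2.fitLine((p*1000).astype(np.float32),cv2.DIST_HUBER,0,.01,.01).ravel(); 
if vy<0: vx,vy=-vx,-vy
print('near edge dir deg',np.degrees(np.arctan2(vy,vx)),'pt',x0,y0)
ex=np.array([vy,-vx]); ey=np.array([vx,vy]); n0=ex@[x0,y0]+80   # plate origin along ex
print('working face expected ex coord',n0+45)
c2=[c for c in list(range(140,180,4))]
for c in (100,145,160,175,365,385): print(c, v[215:256,c])
m=mask(d,*COL['blue']); m=cv2.morphologyEx(m,cv2.MORPH_CLOSE,np.ones((15,15)))
q=np.argwhere(m)[:,::-1]; P=cast(d,q,.03)[:,:2]*1000
print('blue ex range',np.percentile(P@ex,[.5,99.5])-n0,'ey range',np.percentile(P@ey,[.5,99.5]))
s=status.get_obs(); t=np.array(s['tool_pos'])[:2]*1000; print('tcp ex',t@ex-n0,'ey',t@ey)
```

```text
near edge dir deg 98.81569 pt 493.63684 80.538124
working face expected ex coord 625.1482
100 [ 32  29  30  31  32  30  30  22  23  26  25  23  53 153 167 163  85  80
 186 203 200 203 204 189 175 177 193 204 203 197 196 194 153 165 161 162
 161 165 169 171 174]
145 [101 110 109 110 106 105 105 107  95  75  69  74  68  74  73  70  71  91
 178 205 203 199 200 202 196 194 198 197 202 200 197 197 175 167 169 168
 171 165 171 169 165]
160 [223 224 222 221 227 222 217 228 208  88  69  71  73  72  70  65  63  94
 176 209 201 198 201 201 196 197 193 198 202 197 197 198 183 179 175 169
 164 164 165 166 169]
175 [227 223 221 223 224 223 219 224 213  91  70  72  72  71  71  70  68  95
 169 208 198 200 199 201 196 197 193 194 197 202 199 198 145   1  15  16
  17  39  59  67  76]
365 [ 99 104 104  99  99 101 103 101 102  94 105  99 104 107 103  89  69  83
  98  99  80  45  41  41  36  41  38  36  54  91  96 139 163 170 168 170
 175 174 169 173 170]
385 [ 98 101  99  98  96 103  99 102  99 101 103  99  97  97 101  90  66  85
 101 105 101  99 102 100 103  99 100 101 101 100 102  85  85  88  83  86
  90  89  81  82  78]
blue ex range [-4.53089645 43.85499175] ey range [135.93155369 189.92836465]
tcp ex 7.335163715638714 ey 66.4889619985098
```

```bash
python3 - <<'E'
from h import *
d=load('w2.png'); a=np.radians(98.8); ex=np.array([np.sin(a),-np.cos(a)])
for uv,z in (([160,232.6],.032),([160,223.8],.01),([160,246.7],.032)): print(cast(d,[uv],z)[0,:2]*1000@ex-580.15)
E
python3 -m jog '[[0,0,0,-0.1,0.1,1,-1],[0,0,0,-0.1,0.1,1,-1],[0,0,0,0,0,1,-1],[0,0,0,0,0,0,-1]]'; python3 ok.py 4
```

```text
44.90049840617917
45.655235518583595
59.23007460566237
t: 12.85
tool_pos: [0.5727, 0.1623, 0.008]
tool_rot: [0.238, -3.126, 0.001]
contact_force: [-0.1, -0.1, -0.4]
opening: 0.0588
grip_force: 44.3
12.85 [0.5727, 0.1623, 0.008] [-0.1, -0.1, -0.4]
```

```bash
python3 -m jog '[[0,0,0,0,0,0.4,-1],[0,0,0,0,0,0.3,-1],[0,0,0,0,0,0,-1]]' >/dev/null && python3 ok.py 4 &&
python3 -m jog '[[0,0,0,0,0,0.05,-1],[0,0,0,0,0,0,-1]]' >/dev/null && python3 ok.py 3 &&
python3 -m jog '[[0,0,0,0,0,0.05,-1],[0,0,0,0,0,0,-1]]' >/dev/null && python3 ok.py 3 &&
python3 -m jog '[[0,0,0,0,0,0.05,-1],[0,0,0,0,0,0,-1]]' >/dev/null && python3 ok.py 3 &&
python3 -m jog '[[0,0,0,0,0,0.05,-1],[0,0,0,0,0,0,-1]]' >/dev/null && python3 ok.py 3
```

```text
13.22 [0.5751, 0.1626, -0.0105] [0.3, -0.1, -0.4]
13.47 [0.5757, 0.1627, -0.0112] [0.7, 0.2, -1.4]
13.72 [0.5754, 0.1627, -0.0131] [-0.6, -0.4, -2.5]
13.97 [0.5753, 0.1626, -0.0148] [0.3, 0.3, -1.3]
14.22 [0.5753, 0.1627, -0.0163] [-0.3, 0.1, -0.1]
```

```bash
python3 -m jog '[[0,0,0,0,0,0.05,-1],[0,0,0,0,0,0,-1]]' >/dev/null && python3 ok.py 3.5 &&
python3 -m jog '[[0,0,0,0,0,0.04,-1],[0,0,0,0,0,0,-1]]' >/dev/null && python3 ok.py 3.5;
python3 -m jog '[[0,0,0,-0.1,0,0,-1],[0,0,0,-0.1,0,0,-1],[0,0,0,0,0,0,-1]]' >/dev/null && python3 ok.py 6 &&
python3 -m jog '[[0,0,0,-0.05,0,0,-1],[0,0,0,0,0,0,-1]]' >/dev/null && python3 ok.py 6 &&
python3 -m jog '[[0,0,0,-0.05,0,0,-1],[0,0,0,0,0,0,-1]]' >/dev/null && python3 ok.py 6 &&
python3 -m jog '[[0,0,0,-0.03,0,0,-1],[0,0,0,0,0,0,-1]]' >/dev/null && python3 ok.py 6
```

```text
14.47 [0.5756, 0.1627, -0.0175] [-0.3, 0.1, -0.8]
14.72 [0.5756, 0.1627, -0.0175] [-4.8, -1.3, 7.6]
15.1 [0.5812, 0.1636, -0.0175] [-5.3, -0.3, 7.3]
```

```bash
python3 -m jog '[[0,0,0,0,0,-0.02,-1],[0,0,0,0,0,0,-1]]' >/dev/null && python3 ok.py 9 &&
python3 -m jog '[[0,0,0,-0.05,0,0,-1],[0,0,0,0,0,0,-1]]' >/dev/null && python3 ok.py 9 &&
python3 -m jog '[[0,0,0,-0.05,0,0,-1],[0,0,0,0,0,0,-1]]' >/dev/null && python3 ok.py 9 &&
python3 -m jog '[[0,0,0,-0.03,0,0,-1],[0,0,0,0,0,0,-1]]' >/dev/null && python3 ok.py 9 &&
python3 -m jog '[[0,0,0,-0.03,0,0,-1],[0,0,0,0,0,0,-1]]' >/dev/null && python3 ok.py 9 &&
python3 -m jog '[[0,0,0,-0.03,0,0,-1],[0,0,0,0,0,0,-1]]' >/dev/null && python3 ok.py 9
```

```text
15.35 [0.5813, 0.1636, -0.0175] [-4.0, -0.6, 5.9]
15.6 [0.5811, 0.1636, -0.0175] [-10.1, -2.4, 11.9]
```

Run:
```python
from h import *
d=grab('wrist','w3.png'); a=np.radians(98.8); ex=np.array([np.sin(a),-np.cos(a)]); ey=np.array([np.cos(a),np.sin(a)])
m=mask(d,*COL['yellow']); c=max(cv2.findContours(m,0,2)[0],key=cv2.contourArea); P=cast(d,c.reshape(-1,2),.03)[:,:2]*1000
print((P@ex-580.15).min(),(P@ex-580.15).max(),(P@ey).min(),(P@ey).max())
cv2.imwrite('pics/c3.png',cv2.cvtColor(cv2.resize(d['img'][120:345,100:480],(760,450),interpolation=2),cv2.COLOR_RGB2BGR))
```

```text
-7.675246783366674 44.23241470491337 42.90662774112797 102.76884900253175
```

View pics/c3.png

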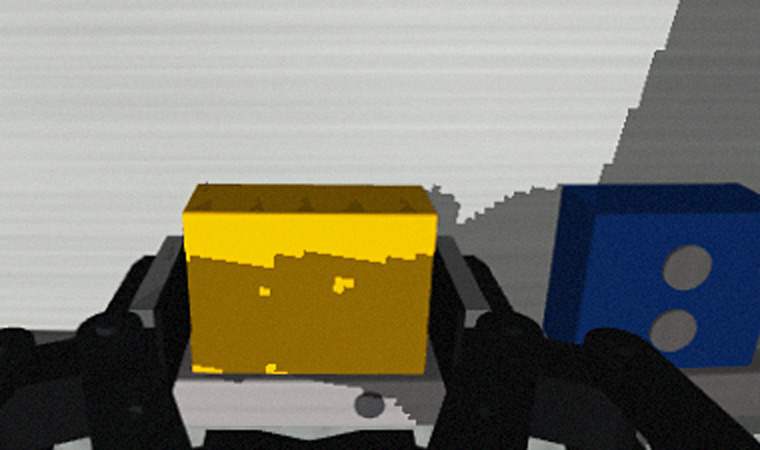

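The specimen is against the fence, with a measured edge of 44.2 mm against the face at 45 mm. It is 37 mm short of the block. I'll relax the push, release, lift and shut the fingers.

```bash
python3 -m jog '[[0,0,0,0.02,0,-0.02,-1],[0,0,0,0,0,0,1],[0,0,0,0,0,0,1],[0,0,0,0,0,0,1],[0,0,0,0,0,0,1]]'; python3 ok.py 20
python3 -m jog '[[0,0,0,0,0,0,1],[0,0,0,0,0,0,1],[0,0,0,0,0,-1,1],[0,0,0,0,0,-1,-1],[0,0,0,0,0,0,-1]]' |tail -2
python3 go.py 0.575 0.16 0 98.8
```

```text
t: 16.27
tool_pos: [0.5824, 0.1637, -0.0177]
tool_rot: [-0.239, 3.132, 0.0]
contact_force: [-0.0, 0.0, 0.7]
opening: 0.0851
grip_force: 0.0
16.27 [0.5824, 0.1637, -0.0177] [-0.0, 0.0, 0.7]
opening: 0.0519
grip_force: 0.0
t 16.9 pos [0.5848 0.1642 0.0457] tooly 98.73 shift tool units(30mm): [ 0.354 -0.087  1.52 ] turn z units -0.014 zaxis [ 0.006  0.001 -1.   ] F [ 0.  -0.8 -0.1]
```

```bash
python3 -m jog '[[0,0,0,0.05,-0.9,0,-1],[0,0,0,0.04,-0.87,0,-1],[0,0,0,0,0,0,-1],[0,0,0,0,0,0,-1]]' |tail -2
python3 go.py 0.590 0.1116 -0.0155 98.8
```

```text
opening: -0.0003
grip_force: 0.0
t 17.4 pos [0.587  0.1112 0.0414] tooly 98.72 shift tool units(30mm): [-0.105 -0.005  1.897] turn z units -0.016 zaxis [-0.002  0.    -1.   ] F [ 0.2  0.5 -0.4]
```

```bash
python3 -m jog '[[0,0,0,-0.05,0,0.8,-1],[0,0,0,0,0,0.7,-1],[0,0,0,0,0,0.3,-1],[0,0,0,0,0,0,-1]]' >/dev/null && python3 ok.py 4 &&
python3 -m jog '[[0,0,0,0,0.15,0,-1],[0,0,0,0,0,0,-1]]' >/dev/null && python3 ok.py 2 &&
python3 -m jog '[[0,0,0,0,0.1,0,-1],[0,0,0,0,0,0,-1]]' >/dev/null && python3 ok.py 2 &&
python3 -m jog '[[0,0,0,0,0.1,0,-1],[0,0,0,0,0,0,-1]]' >/dev/null && python3 ok.py 2 &&
python3 -m jog '[[0,0,0,0,0.1,0,-1],[0,0,0,0,0,0,-1]]' >/dev/null && python3 ok.py 2
```

```text
17.9 [0.5881, 0.1113, -0.0128] [0.3, 0.2, -0.1]
18.15 [0.5892, 0.116, -0.0106] [-0.5, -0.3, -0.2]
18.4 [0.5882, 0.1187, -0.0112] [0.3, -0.6, -0.4]
18.65 [0.5875, 0.1216, -0.0116] [0.4, -0.5, 0.1]
18.9 [0.587, 0.1246, -0.0116] [-0.1, -0.5, 0.3]
```

```bash
python3 -m jog '[[0,0,0,0,0.15,0.03,-1],[0,0,0,0,0.15,0.03,-1],[0,0,0,0,0.15,0.02,-1],[0,0,0,0,0,0,-1]]' >/dev/null && python3 ok.py 3 &&
python3 -m jog '[[0,0,0,0,0.15,0,-1],[0,0,0,0,0.15,0,-1],[0,0,0,0,0,0,-1]]' >/dev/null && python3 ok.py 3
python3 - <<'E'
from h import *
d=grab('wrist','w4.png'); a=np.radians(98.8); ex=np.array([np.sin(a),-np.cos(a)]); ey=np.array([np.cos(a),np.sin(a)])
m=mask(d,*COL['yellow']); c=max(cv2.findContours(m,0,2)[0],key=cv2.contourArea); P=cast(d,c.reshape(-1,2),.03)[:,:2]*1000
print((P@ex-580.15).min(),(P@ex-580.15).max(),(P@ey).min(),(P@ey).max())
s=status.get_obs(); t=np.array(s['tool_pos'])[:2]*1000; print('tool',t@ex-580.15,t@ey)
cv2.imwrite('pics/c4.png',cv2.cvtColor(cv2.resize(d['img'][120:345,130:510],(760,450),interpolation=2),cv2.COLOR_RGB2BGR))
E
```

```text
19.4 [0.5848, 0.1383, -0.0142] [0.7, 0.2, 0.1]
19.77 [0.5836, 0.1471, -0.014] [0.1, -0.1, 0.1]
-7.163183103792221 44.352793293610034 68.6000124215024 130.20517242385455
tool 19.073764553506408 55.85379902228317
```

View pics/c4.png

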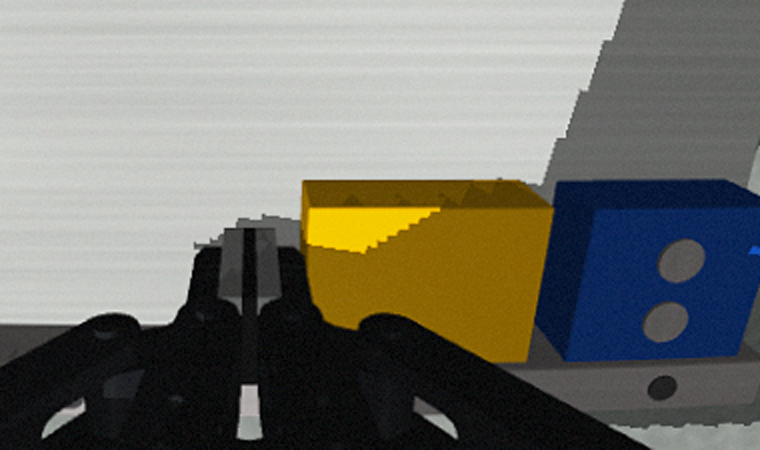

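The specimen is still along the fence and the push is working, with about 10 mm left to go. I'll approach in small steps with force checks.

```bash
python3 -m jog '[[0,0,0,0,0.1,0,-1],[0,0,0,0,0.1,0,-1],[0,0,0,0,0,0,-1]]' >/dev/null && python3 ok.py 3 &&
python3 -m jog '[[0,0,0,0,0.04,0,-1],[0,0,0,0,0,0,-1]]' >/dev/null && python3 ok.py 3 &&
python3 -m jog '[[0,0,0,0,0.04,0,-1],[0,0,0,0,0,0,-1]]' >/dev/null && python3 ok.py 3 &&
python3 -m jog '[[0,0,0,0,0.04,0,-1],[0,0,0,0,0,0,-1]]' >/dev/null && python3 ok.py 3 &&
python3 -m jog '[[0,0,0,0,0.04,0,-1],[0,0,0,0,0,0,-1]]' >/dev/null && python3 ok.py 3
```

```text
20.2 [0.5827, 0.1528, -0.014] [1.0, -0.1, -0.7]
20.45 [0.5825, 0.1538, -0.014] [0.0, -0.8, 0.3]
20.7 [0.5824, 0.155, -0.014] [0.3, 0.5, -0.0]
20.95 [0.5822, 0.1562, -0.014] [-0.1, -0.3, 0.5]
21.2 [0.582, 0.1574, -0.014] [-0.4, -0.5, -0.4]
```

```bash
python3 -m jog '[[0,0,0,0,0.03,0,-1],[0,0,0,0,0,0,-1]]' >/dev/null && python3 ok.py 3 &&
python3 -m jog '[[0,0,0,0,0.03,0,-1],[0,0,0,0,0,0,-1]]' >/dev/null && python3 ok.py 3 &&
python3 -m jog '[[0,0,0,0,0.03,0,-1],[0,0,0,0,0,0,-1]]' >/dev/null && python3 ok.py 3 &&
python3 -m jog '[[0,0,0,0,0.03,0,-1],[0,0,0,0,0,0,-1]]' >/dev/null && python3 ok.py 3 &&
python3 -m jog '[[0,0,0,0,0.03,0,-1],[0,0,0,0,0,0,-1]]' >/dev/null && python3 ok.py 3 && python3 -m jog '[[0,0,0,0,0.03,0,-1],[0,0,0,0,0,0,-1]]' >/dev/null && python3 ok.py 3
```

```text
21.45 [0.5822, 0.1576, -0.0139] [1.5, -3.5, -0.3]
```

Contact came at the expected place. Now I'll build up to about 10 N.

```bash
python3 -m jog '[[0,0,0,0,0.03,0,-1],[0,0,0,0,0,0,-1]]' >/dev/null && python3 ok.py 8 &&
python3 -m jog '[[0,0,0,0,0.03,0,-1],[0,0,0,0,0,0,-1]]' >/dev/null && python3 ok.py 8 &&
python3 -m jog '[[0,0,0,0,0.03,0,-1],[0,0,0,0,0,0,-1]]' >/dev/null && python3 ok.py 8
```

```text
21.7 [0.5822, 0.1577, -0.0139] [1.3, -5.7, 0.1]
21.95 [0.5822, 0.1577, -0.0139] [1.6, -9.4, 0.3]
```

```bash
python3 -m jog '[[0,0,0,0,0.01,0,-1],[0,0,0,0,0,0,-1],[0,0,0,0,0,0,-1],[0,0,0,0,0,0,-1],[0,0,0,0,0,0,-1]]' >/dev/null; python3 ok.py 20; python3 -m jog '[[0,0,0,0,0,0,-1],[0,0,0,0,0,0,-1],[0,0,0,0,0,0,-1],[0,0,0,0,0,0,-1],[0,0,0,0,0,0,-1]]' >/dev/null; python3 ok.py 20
python3 - <<'E'
from h import *
d=grab('wrist','w5.png'); a=np.radians(98.8); ex=np.array([np.sin(a),-np.cos(a)]); ey=np.array([np.cos(a),np.sin(a)])
m=mask(d,*COL['yellow']); c=max(cv2.findContours(m,0,2)[0],key=cv2.contourArea); P=cast(d,c.reshape(-1,2),.03)[:,:2]*1000
print((P@ex-580.15).min(),(P@ex-580.15).max(),(P@ey).min(),(P@ey).max())
E
```

```text
22.57 [0.5822, 0.1578, -0.0139] [1.7, -9.5, 0.1]
23.2 [0.5822, 0.1578, -0.0138] [2.0, -9.6, 0.3]
-7.336992135307696 43.91783316611736 78.9475614268993 140.4927460857723
```

The push was held at about 9.5 N for over 1 s. Next I'll back off, lift and check the result.

```bash
python3 -m jog '[[0,0,0,0,-0.3,0,-1],[0,0,0,0,-0.5,0,-1],[0,0,0,0,0,-1,-1],[0,0,0,0,-0.5,-1,-1],[0,0,0,0,-1,-1,-1]]' >/dev/null; python3 -m jog '[[0,0,0,0.5,-1,-1,-1],[0,0,0,0.5,0,-1,-1],[0,0,0,0.5,0,0,-1],[0,0,0,0,0,0,-1],[0,0,0,0,0,0,-1]]' >/dev/null; python3 ok.py 20
python3 - <<'E'
from h import *
d=grab('wrist','w6.png'); a=np.radians(98.8); ex=np.array([np.sin(a),-np.cos(a)]); ey=np.array([np.cos(a),np.sin(a)])
m=mask(d,*COL['yellow']); c=max([c for c in cv2.findContours(m,0,2)[0]],key=lambda c:cv2.contourArea(c)*(c[:,0,1].mean()<300)); P=cast(d,c.reshape(-1,2),.03)[:,:2]*1000
print((P@ex-580.15).min(),(P@ex-580.15).max(),(P@ey).min(),(P@ey).max())
x,y,w,h=cv2.boundingRect(c); print(x,y,w,h)
x0=max(0,min(x-80,312)); y0=max(0,min(y-50,234))
cv2.imwrite('pics/c6.png',cv2.cvtColor(cv2.resize(d['img'][y0:y0+150,x0:x0+200],(800,600),interpolation=2),cv2.COLOR_RGB2BGR))
E
```

```text
24.5 [0.5512, 0.0559, 0.1342] [-0.5, 0.0, -0.2]
-6.590780801874416 44.32007264203037 73.53382207802052 139.48501092427009
352 202 67 46
```

View pics/c6.png

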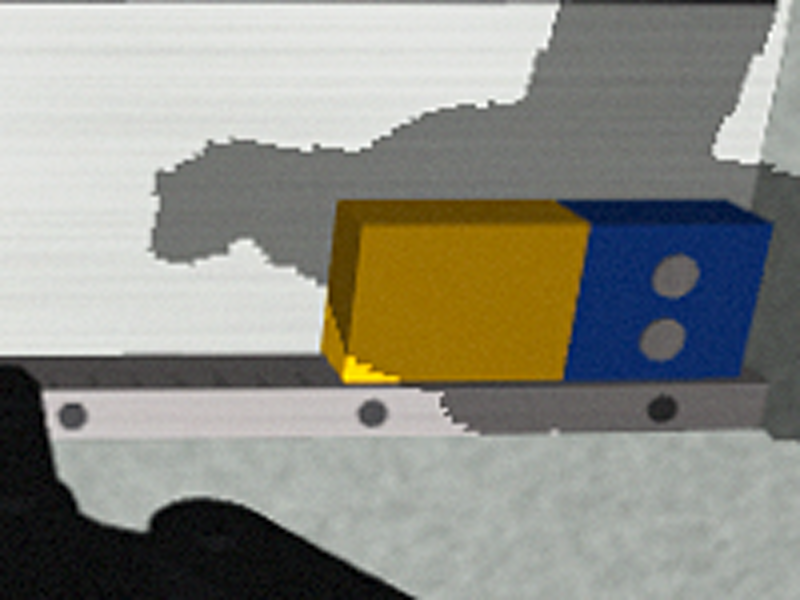

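The yellow block is collinear with the blue one: top edges in line at y≈222 and y≈380 of the crop, joint closed at x≈575, and the far side along the fence. The robot is clear of everything, so I'm handing in.

```bash
python3 -c "
from station import finish_job;print(finish_job())"
```

```text
the job is handed in; nothing more can be done
None
```

I handed the job in with the yellow specimen flat on the plate, flush along the fence and butted against the blue block on the clamp side, after a steady push of about 9.5 N held for over 1 s; no score was returned.

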